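# Roll the spray can into the can rest

## Robot

A 6-joint arm with a two-finger parallel gripper is mounted at the origin on the work surface. World frame = base frame: x ahead of the robot, y to its left, z up, the work surface at z = 0. Lengths are in mm, angles in degrees, forces in N, time in s.
With the tool pointing down it reaches from about 350 to 850 mm from the base axis. Payload 8.1 kg.
Tool frame: the origin (TCP) lies on the centre line of the jaws, within the pads' length; the fingertips stand 19 mm ahead of it and the grasp point (between the pads) is the TCP; z points along the fingers, y is the direction in which the jaws open and shut (so a half turn about z gives the same grasp; the last joint's range is limited). The gripper opens to 85 mm and grips with 20 to 120 N. Pads are 22 mm wide; open, the fingers measure 114 mm over their backs; the gripper's body (76 mm by 85 mm) begins 54 mm behind the grasp point. The pads swing forward as they close: fully open they stand 13 mm farther back than shut.
Start: joints at [-79.664, 7.471, 85.268, -0, 87.261, -4.893], TCP at [157.629, -578.929, 250.292] pointing down, gripper open.
Joint ranges: [-169.43, 169.43], [-51.17, 129.36], [1.28, 143.12], [-76.62, 256.62], [0, 156.53], [-152.29, 152.29]. Speed limits (degrees/s): [136.94, 136.94, 159.86, 180, 180, 180].

## Interface

Orientations are given as [roll, pitch, yaw] about the fixed x, y, z axes, in that order (R = Rz(yaw) Ry(pitch) Rx(roll)).
In Python, from bench import r, viewer gives the robot as it stands.
- The arm moves only by the tool carry_out, never from a script. Its argument "commands" is a list that holds one entry, the list of rows, each a list of 7 numbers: the finger opening in mm, from 0 to 85.4, then the shift along the tool's x, y, z in mm, then the turn, a rotation vector about the tool's x, y, z in degrees. A call has 1 to 5 rows; each row is the pose to reach, as a shift and turn from the pose commanded when the call began, along the tool's axes at that moment; what a row does not reach only later rows make up. A row lasts 1/8 s, in which the tool goes at most 62.5 mm and 10.7 degrees, less where a joint would pass 70% of its speed; a pose out of reach is approached as far as the arm can. A call with a gripper value outside its range is refused whole. The fingers move at their own pace and stop on an object; "grip_force" is the grip in N (left out, the last holds). Time passes only in rows, so rows that repeat a pose let the fingers close. It gives the time, the measured TCP pose, the force and the opening at its end, in the units of the state.
- r.sense(): the state, without advancing time (a new reading comes with each control period).
- viewer.snapshot(name): name is "scene" or "top" or "wrist"; returns the picture (480x640x3 uint8, red, green, blue); there is no depth.
- viewer.calibration(name): a dict with "camera_matrix" (3x3 intrinsics, pixels), "k1" (the pictures are not rectified: a ray, as slopes to the right and down, at radius r is drawn at 1 + k1 r^2 times it, then the intrinsics apply), "rvec" (rotation vector, rad) and "tvec" (3), from world to camera coordinates, as OpenCV has them. Camera axes: x right, y down, z forward; pixel columns grow to the right and rows downward; lengths in mm; the calibration is good to about 2 mm. A picture is of the moment at which its call begins: read the wrist's pose just before it. calibration takes no time and is no camera call; for the wrist camera it gives the pose at the moment of the call.
- r.hand_in(): hands the job in, once; it reports no verdict.
The state is a dict: "time": time; "joint_pos": joint angles; "qd": joint speeds; "joint_efforts": joint torques, N m; "tool_pos": TCP position; "tcp_rot": TCP orientation; "ft_force": force on the tool from outside, world axes, zero at the start; "wrist_torque": the same for the moment, N m; "finger_gap": finger opening in mm.
Only numpy, scipy, OpenCV 4.12 (cv2) and the standard library are available. Lean on these libraries where they do the work, as an engineer would, in place of code of your own. Each camera call takes 0.05 s, during which the arm holds its last target. There are 200 camera calls.

## Task

One spray can was left lying on the counter in front of the low grey can rest. Roll it on its side with your fingertips, up over the rest's sloping lip and into the empty front trough, so that it lies settled in the trough, parallel to the two cans already there and sticking out equally far at both sides of the rest; slide it lengthwise if it is off-centre. Do not pick it up or lift it, and leave the two cans in the rest and everything else where they are.

Things in the scene. Friction and masses are not known exactly. Their poses are not given: they have to be found in the camera images.
- can: the loose spray can: a smooth cylinder 52 mm in diameter and 165 mm long (aluminium body, paper label, flush white cap at the +y end), 0.13 to 0.27 kg, lying on its side. Origin on its axis at half length, 26 mm above the counter at first. y runs along the can; x and z turn as it rolls. It rolls easily but stops soon when let go. Starts up to 35 mm off-centre and 0.3 rad askew to the rest.
- rest: the can rest, fixed to the counter: one wavy sheet of grey plastic, 130 mm wide (y), with three V troughs along y, open at both ends, their bottoms at x = 0, 64 and 128 mm. Origin on the counter under the bottom of the front trough, the empty one. x points from the front edge over the troughs (the way to roll the can in), z up. The sheet is 3 mm high at the trough bottoms and ends at x = 194 mm.
- crest (a point): middle of the first crest, 13 mm above the counter, at x = -32 mm of the rest; the crest is flat for 8 mm. In front of it the sheet slopes down as a gentle ramp (11.5 degrees) to the counter at x = -95 mm; behind it, it slopes into the front trough. The crest between the front and middle troughs is as high, at x = +32 mm. Axes as the rest's. The can starts with its middle at x = -170 to -140 mm.
- trough (a point): where the middle of the can (its origin) lies when it is settled and centred in the front trough: 31 mm above the counter over the rest's origin; axes as the rest's. On the ramp the can's back rises past the finger that pushes it: grippy fingers pressing above its middle from behind can bind and stop it there; pushed at or slightly below its middle, fingertips low, it rolls up freely and drops into the trough by itself once past the crest
- can_mid: a can of the same kind, lying loose in the middle trough; origin in the middle, on its axis
- can_rear: a can of the same kind, lying loose in the rear trough; origin in the middle, on its axis
- lotion: standing white lotion bottle, 54 mm in diameter, 165 mm high; origin under its foot
- jar: standing clear jar with a white lid, 62 mm in diameter, 72 mm high; origin under its foot
- pills: standing amber pill jar with a white lid, 40 mm in diameter, 72 mm high; origin under its foot
- carton: toothpaste carton lying flat, 170 mm (x) by 45 mm (y) by 38 mm high; origin under its middle
- tin: flat plaster tin, 98 mm (x) by 63 mm (y) by 28 mm high; origin under its middle
- rollon: standing white roll-on deodorant, 46 mm in diameter, 90 mm high; origin under its foot
- mug: white tooth mug, 76 mm in diameter, 90 mm high; origin under its foot
Things that resemble listed ones, but are neither listed nor needed, are in the scene too. Leave any purple look-alike of the can alone.

How it is judged:
By the outcome, as a careful person would: the job done as asked, in the order asked, and still so for the second after the job is handed in, with the robot touching nothing.
It also fails if it takes over 51 s, if anything falls off the work surface, if the arm or the gripper's body presses on something with over 40 N, if the wrist force passes 120 N, or if a joint passes its speed limit or range.

## Working session

There is one attempt and no reset: what is moved stays moved. The work goes in short steps, Python scripts to look and compute and a tool call to move; the robot and the scene stay as the last step left them, time stands still between calls to the robot, and variables do not carry over. Pictures are saved under pics/ and viewed, about 8 in all and at most 12, crops included, and the job is handed in when it is done.

Besides the shell and the picture viewer there is one more tool, called after "Request:" as name([rows], argument=value, ...), one row to a line, values as JSON. carry_out: Moves the arm, as the interface text tells. Its arguments: {"type":"object","properties":{"commands":{"type":"array","items":{"type":"array","items":{"type":"array","items":{"type":"number"}}}},"grip_force":{"type":"number"}},"required":["commands"]}

```bash
mkdir -p pics; ls
cat > h.py <<'E'
import numpy as np, cv2
from bench import r, viewer
def shot(cam,fn):
    c=viewer.calibration(cam); im=viewer.snapshot(cam); cv2.imwrite('pics/'+fn,im[:,:,::-1]); return im,c
def ray(c,uv):
    K=np.array(c["camera_matrix"],float); R,_=cv2.Rodrigues(np.array(c["rvec"],float)); t=np.array(c["tvec"],float).ravel()
    uv=np.array(uv,float).reshape(-1,1,2)
    n=cv2.undistortPoints(uv,K,np.array([c["k1"],0,0,0.]),None,None,None).reshape(-1,2) if False else cv2.undistortPoints(uv,K,np.array([c["k1"],0,0,0.])).reshape(-1,2)
    d=np.c_[n,np.ones(len(n))]@R
    return -R.T@t,d
def onz(c,uv,z):
    o,d=ray(c,uv); return o+d*((z-o[2])/d[:,2])[:,None]
def proj(c,P):
    return cv2.projectPoints(np.array(P,float).reshape(-1,1,3),np.array(c["rvec"],float),np.array(c["tvec"],float),np.array(c["camera_matrix"],float),np.array([c["k1"],0,0,0.]))[0].reshape(-1,2)
E
python3 - <<'E'
from h import *
import pickle
for n in("top","scene"):
    im,c=shot(n,n+'0.png'); print(n,-cv2.Rodrigues(np.array(c["rvec"],float))[0].T@np.array(c["tvec"]).ravel(),c["k1"]); pickle.dump(c,open(n+'.pkl','wb'))
print(r.sense())
E
```

```text
pics
top [ 302.31065688   56.50797431 1526.88178588] -0.2095434178624153
scene [1314.62517772  132.29227173 1321.84577426] 0.056688271439529
{'time': 0.1, 'joint_pos': array([-7.96630190e+01,  7.51553330e+00,  8.53238162e+01, -5.20745051e-04,
        8.72598913e+01, -4.89255536e+00]), 'qd': array([ 0.00479553,  0.00654165, -0.24513351, -0.00076809, -0.00206192,
        0.10102733]), 'joint_efforts': array([ 1.16175470e-03, -5.70949566e+01, -5.01942337e+01, -2.00846266e-04,
        8.08463461e-03, -1.90648393e-05]), 'tool_pos': array([ 157.55213475, -578.46479135,  249.29230003]), 'tcp_rot': array([-1.79901076e+02, -7.94578042e-03,  1.52295549e+01]), 'ft_force': array([0.25661354, 0.22937522, 0.08396695]), 'wrist_torque': array([ 0.00406303,  0.02871498, -0.02545681]), 'finger_gap': 85.54219312809735}
```

View pics/top0.png

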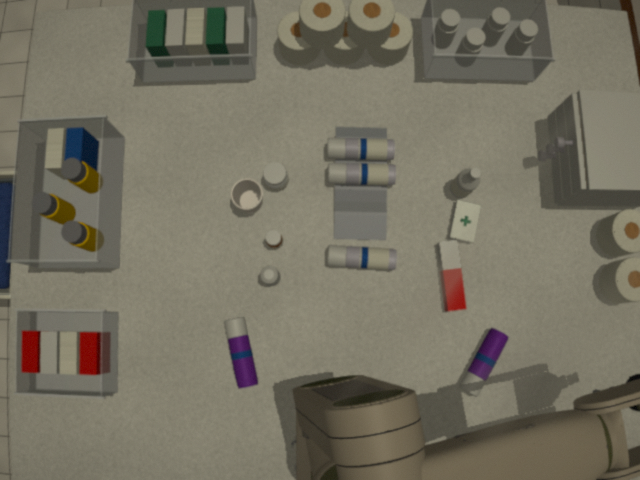

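View pics/scene0.png

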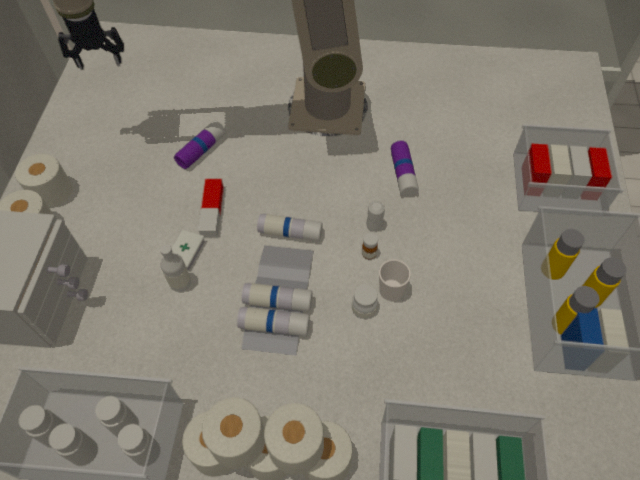

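The top view has the loose can at about (361,258), with its white cap at the left (+y) end. The rest spans (334–387, 128–240), its front trough is empty, and the two other cans are at (361,149) and (361,174).

Run:
```python
import cv2,numpy as np
a=cv2.imread('pics/top0.png')[120:280,315:410]
b=cv2.imread('pics/scene0.png')[200:365,225:335]
A=cv2.resize(a,None,fx=3.6,fy=3.6,interpolation=cv2.INTER_CUBIC)
B=cv2.resize(b,None,fx=3.6,fy=3.6,interpolation=cv2.INTER_CUBIC)
o=np.zeros((600,760,3),np.uint8);o[:A.shape[0],:A.shape[1]]=A;o[:B.shape[0],350:350+B.shape[1]]=B[:600]
o=np.clip(o*1.5,0,255).astype(np.uint8)
cv2.imwrite('pics/crop.png',o)
```

```text
(no output)
```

View pics/crop.png

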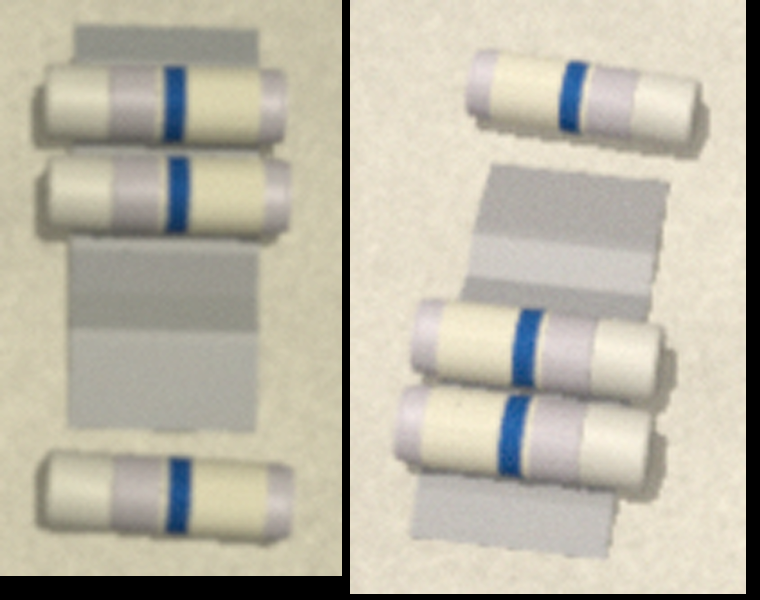

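```bash
cat > m.py <<'E'
from h import *
import pickle,sys
def blues(im,c,box,zs):
    u0,v0,u1,v1=box
    hsv=cv2.cvtColor(im[v0:v1,u0:u1],cv2.COLOR_RGB2HSV)
    m=cv2.inRange(hsv,(100,120,40),(125,255,255))
    n,l,s,ce=cv2.connectedComponentsWithStats(m)
    out=[]
    for i in range(1,n):
        if s[i,4]<20: continue
        w=onz(c,ce[i]+[u0,v0],50)[0]; out.append((s[i,4],(ce[i]+[u0,v0]).round(1),w.round(1)))
    return out
E
python3 - <<'E'
from m import *
ct=pickle.load(open('top.pkl','rb'));cs=pickle.load(open('scene.pkl','rb'))
T=lambda p:np.array(p,float)/3.6+[315-.36,120-.36]
S=lambda p:(np.array(p,float)-[350,0])/3.6+[225-.36,200-.36]
print('top rest',onz(ct,T([(67,430),(257,432)]),0).round(1).tolist(),onz(ct,T([(76,25),(258,29)]),0).round(1).tolist())
print('scn rest',onz(cs,S([(492,164),(669,181)]),0).round(1).tolist(),onz(cs,S([(411,537),(608,556)]),0).round(1).tolist())
for n,p,z in(('loose',[(43,492),(292,503)],26),('mid',[(44,192),(291,200)],31),('rear',[(42,104),(288,107)],31)):
    w=onz(ct,T(p),z);print(n,w.round(1).tolist(),w.mean(0).round(1),np.degrees(np.arctan2(-(w[0]-w[1])[0],(w[0]-w[1])[1])),np.linalg.norm(w[0]-w[1]))
top=cv2.imread('pics/top0.png')[:,:,::-1].copy();sc=cv2.imread('pics/scene0.png')[:,:,::-1].copy()
print(blues(top,ct,(315,120,410,280),50));print(blues(sc,cs,(225,200,335,365),50))
print('tcp',r.sense()['tool_pos'],r.sense()['joint_pos'])
for n,c,uv in(('lotion',ct,(465,188)),('carton',ct,(452,276)),('pills',ct,(274,240)),('tin',ct,(464,221)),('rollon',ct,(269,277)),('purpleR',ct,(486,362)),('purpleL',ct,(241,352))): print(n,onz(c,[uv],20).round()[0])
E
```

```text
top rest [[516.6, 13.2, 0.0], [514.1, -117.4, 0.0]] [[806.0, 3.1, 0.0], [802.7, -126.1, 0.0]]
scn rest [[515.4, -114.6, 0.0], [517.6, 14.8, 0.0]] [[803.1, -122.7, 0.0], [804.0, 6.6, 0.0]]
loose [[471.1, 30.5, 26.0], [462.1, -137.0, 26.0]] [466.6 -53.2  26. ] -3.0590357344734933 167.79002977025735
mid [[676.5, 27.7, 31.0], [670.0, -141.4, 31.0]] [673.3 -56.8  31. ] -2.1890291861106768 169.274088624622
rear [[738.9, 28.4, 31.0], [736.2, -141.5, 31.0]] [737.5 -56.5  31. ] -0.9360082188370998 169.87996209663845
[(np.int32(83), array([363.2, 148.6]), array([732.6, -61.7,  50. ])), (np.int32(85), array([364.2, 173.8]), array([669.1, -62.5,  50. ])), (np.int32(81), array([364.3, 257.4]), array([464.9, -58.7,  50. ]))]
[(np.int32(79), array([286.1, 226.4]), array([484.1, -57.9,  50. ])), (np.int32(101), array([273.3, 296. ]), array([684.4, -61.4,  50. ])), (np.int32(113), array([269.6, 320.5]), array([748. , -60.5,  50. ]))]
tcp [ 157.55213475 -578.46479135  249.29230003] [-7.96630190e+01  7.51553330e+00  8.53238162e+01 -5.20745051e-04
  8.72598913e+01 -4.89255536e+00]
lotion [ 640. -317.   20.]
carton [ 420. -275.   20.]
pills [513. 158.  20.]
tin [ 556. -311.   20.]
rollon [422. 170.  20.]
purpleR [ 210. -355.   20.]
purpleL [242. 238.  20.]
```

```bash
cat > mv.py <<'E'
from h import *
from scipy.spatial.transform import Rotation as Ro
def tgt(yaw,tilt): return Ro.from_euler('xyz',[180,-tilt,yaw],degrees=True)
def delta(p,yaw,tilt,s=None):
    s=s or r.sense(); R0=Ro.from_euler('xyz',s['tcp_rot'],degrees=True)
    sh=R0.inv().apply(np.array(p)-s['tool_pos']); rv=(R0.inv()*tgt(yaw,tilt)).as_rotvec(degrees=True)
    print('shift',sh.round(1).tolist(),'rv',rv.round(2).tolist())
E
python3 - <<'E'
from mv import *
delta((400,-53,200),0,15)
E
```

```text
shift [372.0, -443.2, 50.1] rv [-2.09, 14.92, 15.13]
```

Request:
carry_out([
  [[64, 372, -443, 50, -2.1, 14.9, 15.1], [64, 372, -443, 50, -2.1, 14.9, 15.1], [64, 372, -443, 50, -2.1, 14.9, 15.1], [64, 372, -443, 50, -2.1, 14.9, 15.1], [64, 372, -443, 50, -2.1, 14.9, 15.1]],
])

```text
time: 0.72
tool_pos: [288.4, -294.5, 222.7]
tcp_rot: [179.9, -15.0, -0.0]
ft_force: [0.7, 0.1, 0.8]
finger_gap: 63.7
```

Run:
```python
from mv import *
s=r.sense();print(s['tool_pos'],s['tcp_rot'],s['finger_gap'])
delta((400,-53,200),0,15,s)
```

```text
[ 288.3681631  -294.50516454  222.73535104] [ 1.79913822e+02 -1.50137580e+01 -2.02391623e-02] 63.73555838366321
shift [101.8, -241.6, 50.5] rv [0.09, -0.01, -0.02]
```

Request:
carry_out([
  [[64, 102, -242, 50, 0, 0, 0], [64, 102, -242, 50, 0, 0, 0], [64, 102, -242, 50, 0, 0, 0], [64, 102, -242, 50, 0, 0, 0], [64, 102, -242, 50, 0, 0, 0]],
])

```text
time: 1.35
tool_pos: [399.9, -50.1, 200.4]
tcp_rot: [179.9, -15.0, 0.4]
ft_force: [0.1, 0.4, 0.1]
finger_gap: 63.9
```

Run:
```python
from mv import *
s=r.sense();print(s['tool_pos'],s['tcp_rot'],s['finger_gap'])
delta((402,-53,40),0,15,s)
delta((402,-53,26),0,15,s)
```

```text
[399.94132712 -50.0979633  200.43838289] [179.93373474 -14.99490483   0.421468  ] 63.8807968851655
shift [-39.5, 2.7, 155.5] rv [-0.04, 0.0, 0.41]
shift [-43.2, 2.7, 169.0] rv [-0.04, 0.0, 0.41]
```

Request:
carry_out([
  [[64, -39, 0, 155, 0, 0, 0], [64, -39, 0, 155, 0, 0, 0], [64, -39, 0, 155, 0, 0, 0], [64, -43, 0, 168, 0, 0, 0], [64, -43, 0, 168, 0, 0, 0]],
])

```text
time: 1.98
tool_pos: [399.8, -54.0, 25.9]
tcp_rot: [180.0, -14.8, 0.0]
ft_force: [-0.0, 0.7, 0.3]
finger_gap: 63.7
```

Run:
```python
from mv import *
im,c=shot('scene','s1.png'); 
cv2.imwrite('pics/s1c.png',np.clip(cv2.resize(im[150:270,215:335,::-1],None,fx=4.5,fy=4.5,interpolation=cv2.INTER_CUBIC)*1.5,0,255))
s=r.sense();print(s['tool_pos'],s['tcp_rot'],s['ft_force'])
```

```text
[400.93444122 -54.4276378   27.21939043] [ 1.79915686e+02 -1.49177069e+01  4.71250340e-02] [-0.11498705 -0.33914523  0.14540306][ WARN:0@1.305] global loadsave.cpp:1063 imwrite_ Unsupported depth image for selected encoder is fallbacked to CV_8U.
```

View pics/s1c.png

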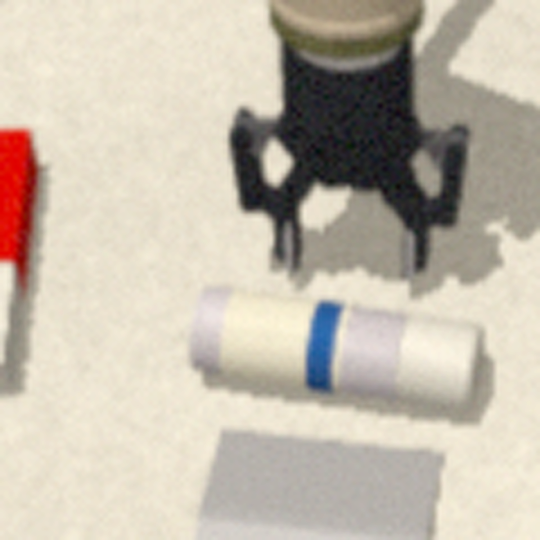

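The fingers are behind the can, their tips near the counter and 32 mm to either side of centre. Next is a gentle first push.

Request:
carry_out([
  [[64, 14, 0, 6, 0, 0, 0], [64, 22, 0, 8.5, 0, 0, 0], [64, 28, 0, 10, 0, 0, 0], [64, 34, 0, 11, 0, 0, 0], [64, 40, 0, 13, 0, 0, 0]],
])

```text
time: 2.65
tool_pos: [443.9, -54.6, 25.6]
tcp_rot: [179.9, -15.0, 0.1]
ft_force: [-0.1, -0.4, -0.5]
finger_gap: 63.9
```

```bash
cat > look.py <<'E'
from m import *
import sys
# loose-can pose from the top camera: blob of non-counter by blue band + label ends
def look(fn,x0,z=26):
    im,c=shot('top',fn)
    b=blues(im,c,(315,120,410,280),50); print(b)
    p=proj(c,[[x0,-54,z]])[0].astype(int)
    cr=im[p[1]-30:p[1]+30,p[0]-55:p[0]+55,::-1]
    cv2.imwrite('pics/c_'+fn,np.clip(cv2.resize(cr,None,fx=7,fy=7,interpolation=cv2.INTER_CUBIC)*1.5,0,255).astype(np.uint8)); print('crop off',p-[55,30])
    s=r.sense();print(s['tool_pos'],s['tcp_rot'],s['ft_force'])
if __name__=='__main__': look(sys.argv[1],float(sys.argv[2]))
E
python3 look.py t1.png 480
```

```text
[(np.int32(83), array([363.2, 148.9]), array([732.1, -61.6,  50. ])), (np.int32(83), array([364.1, 173.6]), array([669.6, -62.4,  50. ])), (np.int32(85), array([364.6, 250.2]), array([482.1, -59.8,  50. ]))]
crop off [306 222]
[444.60221169 -54.75631175  25.8350532 ] [ 1.79869964e+02 -1.50649868e+01  5.11426246e-02] [0.70781746 0.48034308 0.6304751 ]
```

View pics/c_t1.png

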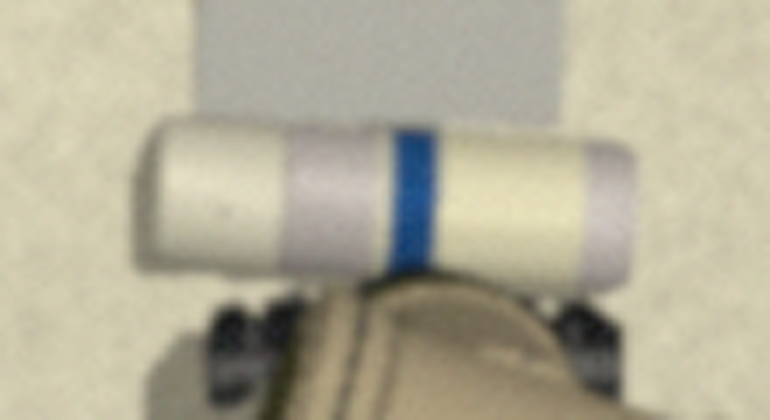

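Run:
```python
from h import *
for f,o in(('t1.png',(306,222)),):
    im=cv2.GaussianBlur(cv2.imread('pics/'+f),(3,3),0)
    for n,p in(('pinkmid',(330,200)),('pinkend',(610,215)),('cap',(215,200)),('label',(510,210)),('rest',(380,60)),('counter',(680,200)),('shadow',(170,370))):
        u,v=int(p[0]/7+o[0]),int(p[1]/7+o[1]); print(n,im[v,u][::-1])
```

```text
pinkmid [131 126 121]
pinkend [137 132 126]
cap [144 140 123]
label [152 147 122]
rest [117 116 108]
counter [143 138 120]
shadow [90 87 75]
```

Request:
carry_out([
  [[64, 2.5, 0, 0.7, 0, 0, 0], [64, 5, 0, 1.3, 0, 0, 0], [64, 7.5, 0, 2, 0, 0, 0], [64, 10, 0, 2.7, 0, 0, 0], [64, 12, 0, 3.2, 0, 0, 0]],
])

```text
time: 3.32
tool_pos: [456.0, -54.6, 25.4]
tcp_rot: [179.9, -15.0, 0.1]
ft_force: [-0.7, 0.2, 0.8]
finger_gap: 64.0
```

```bash
cat > yaw.py <<'E'
from m import *
from mv import delta
def axis(im,c,z=50,rows=(130,290)):
    f=cv2.bilateralFilter(im,5,25,2).astype(float); R,G,B=f[...,0],f[...,1],f[...,2]
    m=((B/R>.885)&(G/R<.982)&(R>95)).astype(np.uint8); m[:rows[0]]=0;m[rows[1]:]=0;m[:,:320]=0;m[:,405:]=0
    m=cv2.morphologyEx(m,cv2.MORPH_OPEN,np.ones((3,3),np.uint8))
    n,l,s,ce=cv2.connectedComponentsWithStats(m)
    k=[(int(s[i,4]),ce[i].round(2).tolist(),onz(c,ce[i],z)[0,:2].round(1).tolist(),s[i,:4].tolist()) for i in range(1,n) if s[i,4]>25]
    for q in k: print(q)
if __name__=='__main__':
    ct=pickle.load(open('top.pkl','rb'))
    import sys
    for f in sys.argv[1:]:
        print(f); axis(cv2.imread('pics/'+f)[:,:,::-1].copy(),ct)
E
python3 look.py t2.png 492; python3 yaw.py top0.png t1.png t2.png
```

```text
[(np.int32(83), array([363.2, 148.8]), array([732.1, -61.6,  50. ])), (np.int32(82), array([364.1, 173.7]), array([669.4, -62.5,  50. ])), (np.int32(83), array([365., 245.]), array([494.6, -60.9,  50. ]))]
crop off [306 217]
[456.27343209 -54.62557439  25.52532502] [ 1.79882611e+02 -1.50178019e+01  5.54530481e-02] [ 0.27616025 -0.95750523  0.1073736 ]
top0.png
(211, [351.28, 145.89], [739.7, -32.5], [345, 138, 13, 17])
(107, [390.73, 148.15], [733.7, -129.4], [388, 140, 7, 17])
(234, [352.3, 170.75], [676.9, -33.8], [346, 162, 14, 19])
(118, [391.8, 173.33], [670.1, -130.0], [389, 165, 7, 18])
(242, [352.43, 255.06], [470.8, -30.6], [346, 246, 15, 19])
(119, [392.63, 259.04], [460.4, -126.4], [389, 250, 8, 19])
t1.png
(229, [351.18, 145.76], [740.1, -32.3], [345, 137, 14, 18])
(115, [390.66, 148.0], [734.1, -129.2], [388, 139, 7, 19])
(240, [352.23, 170.61], [677.3, -33.6], [346, 161, 13, 20])
(118, [391.85, 173.43], [669.8, -130.2], [389, 165, 7, 18])
(269, [353.21, 248.18], [487.3, -32.7], [346, 239, 15, 20])
(131, [392.77, 252.31], [476.5, -127.2], [389, 243, 8, 20])
t2.png
(229, [351.21, 145.65], [740.4, -32.3], [345, 137, 14, 18])
(108, [390.7, 148.07], [733.9, -129.3], [388, 140, 7, 17])
(246, [352.09, 170.52], [677.5, -33.3], [345, 161, 14, 20])
(120, [391.85, 173.3], [670.1, -130.2], [389, 165, 7, 18])
(254, [353.2, 243.03], [499.7, -32.9], [347, 234, 14, 19])
(120, [393.02, 247.13], [489.0, -128.1], [390, 238, 7, 19])
```

Top view: the can sits just before the ramp. It is still about 2.5° askew relative to the rest and has not been turned by the push. I'll roll it up the ramp.

Request:
carry_out([
  [[64, 5.8, 0, 1.6, 0, 0, 0], [64, 10.6, 0, 2.8, 0, 0, 0], [64, 16.4, 0, 4.4, 0, 0, 0], [64, 21.5, 0, 4.7, 0, 0, 0], [64, 26.6, 0, 5.1, 0, 0, 0]],
])

```text
time: 4.0
tool_pos: [483.2, -54.5, 27.3]
tcp_rot: [179.9, -15.0, 0.1]
ft_force: [-1.0, -1.3, -0.5]
finger_gap: 64.2
```

```bash
python3 look.py t3.png 522; python3 yaw.py t3.png
```

```text
[(np.int32(83), array([363.2, 148.8]), array([732.2, -61.5,  50. ])), (np.int32(81), array([364.2, 173.7]), array([669.3, -62.6,  50. ])), (np.int32(66), array([365.4, 234. ]), array([521.3, -62.5,  50. ]))]
crop off [306 205]
[483.98962802 -54.69104972  27.85628028] [ 1.79875351e+02 -1.50575351e+01  5.26913152e-02] [-0.12163446 -0.07597827 -0.15244323]
t3.png
(226, [351.16, 145.9], [739.7, -32.2], [345, 137, 14, 18])
(113, [390.73, 147.73], [734.8, -129.4], [388, 139, 7, 18])
(239, [352.11, 170.75], [676.9, -33.3], [346, 162, 13, 19])
(116, [391.84, 173.44], [669.8, -130.2], [389, 165, 7, 18])
(239, [353.03, 232.95], [524.0, -32.9], [347, 224, 14, 19])
(116, [393.46, 235.34], [517.5, -129.8], [391, 226, 6, 20])
```

Request:
carry_out([
  [[64, 6.1, 0, 0.6, 0, 0, 0], [64, 12.1, 0, 1.2, 0, 0, 0], [64, 17.2, 0, 1.5, 0, 0, 0], [64, 23.3, 0, 2.1, 0, 0, 0], [64, 28.2, 0, 2.9, 0, 0, 0]],
])

```text
time: 4.68
tool_pos: [511.4, -54.6, 32.0]
tcp_rot: [179.9, -15.0, 0.1]
ft_force: [-2.0, 0.0, 0.3]
finger_gap: 64.0
```

Request:
carry_out([
  [[64, 5.8, 0, 0.9, 0, 0, 0], [64, 11.5, 0, 1.9, 0, 0, 0], [64, 16.5, 0, 2.6, 0, 0, 0], [64, 20.5, 0, 3.4, 0, 0, 0], [64, 20.5, 0, 3.4, 0, 0, 0]],
])

```text
time: 5.3
tool_pos: [532.1, -54.6, 34.1]
tcp_rot: [179.9, -15.0, 0.1]
ft_force: [-0.9, -0.7, -0.4]
finger_gap: 64.1
```

```bash
python3 look.py t4.png 575; python3 yaw.py t4.png
```

```text
[(np.int32(83), array([363.2, 148.7]), array([732.5, -61.5,  50. ])), (np.int32(82), array([364.1, 173.7]), array([669.3, -62.5,  50. ])), (np.int32(65), array([364.8, 212.7]), array([573. , -62.1,  50. ]))]
crop off [305 183]
[531.78027576 -54.53543174  33.95841405] [ 1.79884886e+02 -1.50143067e+01  5.88149460e-02] [-0.59004251  0.26810389 -0.25229896]
t4.png
(228, [351.39, 145.71], [740.2, -32.8], [345, 137, 14, 19])
(115, [390.72, 148.5], [732.8, -129.3], [388, 140, 7, 18])
(245, [352.13, 170.84], [676.7, -33.4], [346, 161, 13, 20])
(118, [391.8, 173.33], [670.1, -130.0], [389, 165, 7, 18])
(164, [353.25, 210.76], [577.9, -34.3], [347, 205, 14, 13])
(121, [393.13, 214.85], [567.3, -130.3], [390, 206, 7, 19])
```

Request:
carry_out([
  [[64, 3, 0, 0.8, 0, 0, 0], [64, 6, 0, 1.6, 0, 0, 0], [64, 9, 0, 2.4, 0, 0, 0], [64, 12, 0, 3.2, 0, 0, 0], [64, 15, 0, 4, 0, 0, 0]],
])

```text
time: 5.98
tool_pos: [547.4, -54.5, 34.0]
tcp_rot: [179.9, -15.0, 0.1]
ft_force: [0.1, -0.4, 0.1]
finger_gap: 64.0
```

```bash
python3 look.py t5.png 595; python3 yaw.py t5.png
```

```text
[(np.int32(82), array([363.2, 148.6]), array([732.7, -61.7,  50. ])), (np.int32(84), array([364.1, 173.5]), array([669.9, -62.4,  50. ])), (np.int32(60), array([365., 206.]), array([589.4, -62.8,  50. ]))]
crop off [305 175]
[547.76986475 -54.58629269  34.14471579] [ 1.79879207e+02 -1.50349634e+01  5.74621460e-02] [ 0.44459909 -0.9503937   0.7620778 ]
t5.png
(224, [351.38, 145.69], [740.2, -32.8], [345, 137, 14, 18])
(109, [390.68, 148.23], [733.5, -129.3], [388, 140, 7, 18])
(249, [352.1, 170.56], [677.4, -33.3], [346, 161, 13, 20])
(118, [391.85, 173.43], [669.8, -130.2], [389, 165, 7, 18])
(178, [353.36, 202.97], [597.0, -34.9], [346, 195, 15, 16])
(123, [393.14, 208.46], [583.0, -130.8], [390, 199, 7, 20])
```

Request:
carry_out([
  [[64, 3, 0, 0.8, 0, 0, 0], [64, 6, 0, 1.6, 0, 0, 0], [64, 9, 0, 2.4, 0, 0, 0], [64, 9, 0, 2.4, 0, 0, 0], [64, 9, 0, 2.4, 0, 0, 0]],
])

```text
time: 6.65
tool_pos: [556.3, -54.5, 33.9]
tcp_rot: [179.9, -15.0, 0.1]
ft_force: [-0.1, 0.6, 0.5]
finger_gap: 63.7
```

```bash
python3 look.py t6.png 600; python3 yaw.py t6.png
```

```text
[(np.int32(82), array([363.2, 148.8]), array([732.3, -61.6,  50. ])), (np.int32(82), array([364.2, 173.8]), array([669.2, -62.6,  50. ])), (np.int32(85), array([364.4, 197.3]), array([610.8, -61.8,  50. ]))]
crop off [305 173]
[556.33003799 -54.49261223  33.88249858] [ 1.79889039e+02 -1.49946877e+01  5.43284579e-02] [-0.30814084 -0.58844076 -0.51829474]
t6.png
(236, [351.38, 145.61], [740.5, -32.8], [345, 137, 14, 19])
(110, [390.57, 148.62], [732.5, -129.0], [388, 140, 7, 18])
(245, [352.12, 170.74], [676.9, -33.4], [346, 161, 13, 20])
(123, [391.88, 173.73], [669.1, -130.2], [389, 165, 7, 19])
(227, [352.43, 195.18], [616.2, -33.0], [346, 187, 14, 18])
(116, [392.39, 197.28], [610.5, -129.7], [389, 188, 7, 19])
```

View pics/c_t6.png

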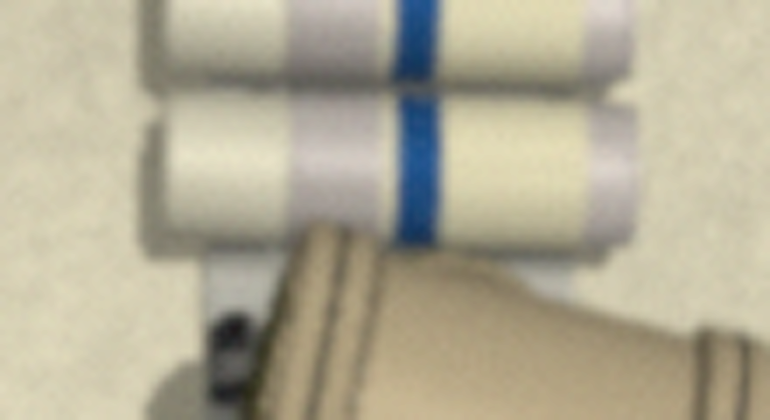

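The can has dropped into the front trough, parallel to the others, with its ends at about x=160 and 637 of the crop. I'll back away and check centring.

Request:
carry_out([
  [[64, -40, 0, -20, 0, 0, 0], [64, -40, 0, -60, 0, 0, 0], [64, -40, 60, -110, 0, 0, 0], [64, -80, 120, -140, 0, 0, 0], [64, -120, 180, -150, 0, 0, 0]],
])

```text
time: 7.32
tool_pos: [423.5, -204.6, 147.5]
tcp_rot: [179.7, -15.2, 0.2]
ft_force: [1.2, -1.5, -0.3]
finger_gap: 63.9
```

Request:
carry_out([
  [[64, 0, 60, 0, 0, 0, 0], [64, 0, 120, 0, 0, 0, 0], [64, 0, 130, 0, 0, 0, 0]],
])

```text
time: 7.7
tool_pos: [422.6, -336.4, 145.2]
tcp_rot: [179.8, -15.0, -0.2]
ft_force: [0.4, -0.3, -0.3]
finger_gap: 64.0
```

```bash
python3 look.py t7.png 610; python3 yaw.py t7.png;  python3 - <<'E'
from m import *
im,c=shot('scene','s7.png'); print(blues(im,c,(225,200,335,365),50)); print(viewer.calibration('top')['tvec'])
t=cv2.imread('pics/t7.png')[125:265,315:410]; s=im[220:365,225:335,::-1]
A=cv2.resize(t,None,fx=4,fy=4,interpolation=cv2.INTER_CUBIC);B=cv2.resize(s,None,fx=3.7,fy=3.7,interpolation=cv2.INTER_CUBIC)
o=np.zeros((600,800,3));o[:A.shape[0],:A.shape[1]]=A;o[:B.shape[0],390:390+B.shape[1]]=B
cv2.imwrite('pics/c7.png',np.clip(o*1.5,0,255).astype(np.uint8))
E
```

```text
[(np.int32(83), array([363.2, 148.8]), array([732.2, -61.5,  50. ])), (np.int32(82), array([364.2, 173.6]), array([669.5, -62.6,  50. ])), (np.int32(80), array([364.3, 199.4]), array([605.6, -61.6,  50. ]))]
crop off [305 169]
[ 422.72148609 -335.57472621  145.04211   ] [ 1.79870227e+02 -1.49886439e+01 -1.16857862e-01] [-0.75941832 -0.47556287  0.12986578]
t7.png
(228, [351.39, 145.68], [740.3, -32.8], [345, 137, 14, 19])
(116, [390.74, 148.5], [732.8, -129.4], [388, 140, 7, 18])
(244, [352.05, 171.09], [676.1, -33.2], [346, 162, 13, 19])
(122, [391.9, 173.58], [669.4, -130.3], [389, 165, 7, 19])
(255, [352.28, 196.8], [612.2, -32.6], [346, 188, 15, 19])
(114, [392.3, 199.27], [605.6, -129.4], [389, 190, 7, 19])
[(np.int32(96), array([277.5, 273.3]), array([622.3, -60.3,  50. ])), (np.int32(100), array([273.2, 295.7]), array([683.6, -61.7,  50. ])), (np.int32(111), array([269.6, 320.4]), array([747.7, -60.7,  50. ]))]
[  59.86243022  504.84373113 1472.24392309]
```

View pics/c7.png

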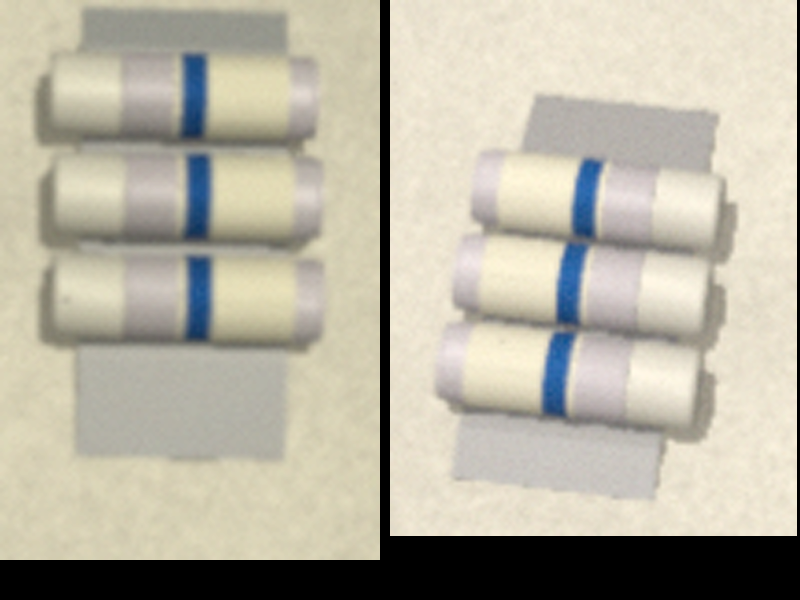

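Run:
```python
from m import *
ct=viewer.calibration('top');cs=viewer.calibration('scene')
from scipy.optimize import least_squares
# subpixel edge along can axis lines via gradient between given end windows, averaged
def prof(im,p,q,w):
    p,q=np.array(p,float),np.array(q,float);L=np.linalg.norm(q-p);d=(q-p)/L;n=np.array([-d[1],d[0]])
    s=np.arange(0,L,.25);acc=0
    for k in np.linspace(-w,w,9):
        xy=(p+n*k)[None]+s[:,None]*d; acc=acc+cv2.remap(im.astype(np.float32),xy[:,0].astype(np.float32)[None],xy[:,1].astype(np.float32)[None],cv2.INTER_LINEAR)[0]
    return p,d,s,acc/9
T=lambda p:np.array(p,float)/4+[315-.375,125-.375]
S=lambda p:(np.array(p,float)-[390,0])/3.7+[225-.365,220-.365]
def tl(z,a): return onz(ct,T([a]),z)[0]
ex=np.array([np.cos(np.radians(-1.6)),np.sin(np.radians(-1.6))]);ey=np.array([-ex[1],ex[0]])
for nm,f,c,fr,bk,ends in(
 ('top',T,ct,[(75,457),(285,459)],[(83,10),(287,12)],{'front':[(52,300),(324,300)],'mid':[(53,198),(323,198)],'rear':[(51,98),(320,98)]}),
 ('scene',S,cs,[(717,113),(537,95)],[(658,497),(453,480)],{'front':[(722,210),(472,190)],'mid':[(711,298),(455,272)],'rear':[(700,388),(436,362)]})):
    F=onz(c,f(fr),0)[:,:2];Bk=onz(c,f(bk),3)[:,:2]
    print(nm,'centre',F.mean(0).round(1),Bk.mean(0).round(1),'w',np.linalg.norm(F[0]-F[1]).round(1),np.linalg.norm(Bk[0]-Bk[1]).round(1))
    for k,v in ends.items():
        zl,zr=(30,50) if nm=='top' else (35,45)
        a=onz(c,f([v[0]]),zl)[0,:2];b=onz(c,f([v[1]]),zr)[0,:2]
        m=(a+b)/2; u=(m[0]-F[:,0].mean())/(Bk-F)[:,0].mean(); cl=F.mean(0)*(1-u)+Bk.mean(0)*u
        print(' ',k,m.round(1),'len',np.linalg.norm(a-b).round(1),'off y',(m-cl)[1].round(1))
```

```text
top centre [516.  -52.1] [802.8 -60.9] w 129.9 130.1
  front [607.2 -55.4] len 164.1 off y -0.6
  mid [670.9 -56.7] len 164.1 off y 0.1
  rear [734.5 -56.6] len 164.8 off y 2.2
scene centre [517.1 -49.8] [805.2 -56.5] w 128.1 130.3
  front [617.3 -54. ] len 166.0 off y -1.8
  mid [680.4 -54.3] len 166.4 off y -0.6
  rear [744.  -54.6] len 167.2 off y 0.5
```

The can lies parallel in the trough at the correct 64 mm spacing. It is off-centre by about 1 mm (−0.6 in one view, −1.8 in the other), which is about the limit of what I can measure. The gripper is clear, so I'm handing in.

```bash
python3 look.py t8.png 610 | head -1; python3 -c "
from bench import r
print(r.hand_in())"
```

```text
[(np.int32(82), array([363.2, 148.8]), array([732.3, -61.6,  50. ])), (np.int32(81), array([364.2, 173.7]), array([669.3, -62.7,  50. ])), (np.int32(83), array([364.3, 199.7]), array([604.9, -61.5,  50. ]))]
the job is handed in; nothing more can be done
None
```

The loose can now lies settled in the front trough. I rolled it up the ramp and over the crest with two low, slightly tilted fingertips, without gripping or lifting it. It dropped into the trough by itself, the arm backed clear, and I handed the job in after about 8 s of the 51 s allowed.

- **Position:** the last top view shows the can about 64 mm in front of the middle can, which is one trough pitch. It is parallel to the other two cans within measuring accuracy.
- **Movement after settling:** the can's blue band read within 1 mm of the previous look just before hand-in. The two cans already in the rest showed no movement.
- **Centring:** the can is not perfectly centred, and the two views disagree slightly. It is about 0.6 mm off towards −y by the top camera and 1.8 mm by the scene camera. That is within the 2 mm calibration error, so I did not slide it lengthwise.
- **Forces:** the readings I took during the pushes stayed at about 2 N or less.
- **Not checked:** I did not measure the other things on the counter one by one; the arm only came down in clear space behind the can.

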